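Set a dowel jig's click stop from a pattern piece

TASK

Set the dowel-drilling jig's length stop from the oak pattern piece: lay the piece flat in the jig's channel, then wind the click dial clockwise until the stop has pushed the piece home against the end block and bears on it, without forcing it. Then wind the dial back exactly four clicks, so that the jig takes the next, longer parts, and leave the piece lying there.

Things in the scene. Friction and masses are not known exactly. Their poses are not given: they have to be found in the camera images.
- oak_piece: Oak pattern piece, a plain rectangular bar 40 x 110 x 22 mm, loose on the bench to the right of the jig. Origin at the centre of its underside; y along its 110 mm length, x across its 40 mm width, z up.
- jig: Dowel-drilling jig fixed to the bench, plywood base 100 x 310 x 18 mm. Origin at the centre of its underside; y along its length to the end block (left end seen from the robot; the dial is at the right end), x across, away from the robot. A grey housing at y = -126 to -44 mm, 79 mm wide, top 48 mm over the bench, carries the dial.
- channel (a point): Point mid-channel on its floor (jig x = 0, y = +75, z = 18 mm), axes as the jig's. The channel is 46 mm wide between two aluminium rails 12 mm wide that stand 6 mm over its floor, from jig y = +12 to +124 mm. At its end stands the end block, 30 mm high, bolted on serrated strips: its steel face is at a setting between jig y = +126 and +134 mm that is not measured.
- stop: Square steel stop bar, 14 mm thick, that comes out of the housing along the jig's x = 0, 4 to 18 mm over the channel floor, with a sprung button on its end (buffer spring, about 25 N a mm). It slides only along the jig's y, geared to the dial. Its origin lies on the channel floor, 5.8 mm past the button's face (towards the end block).
- stop_nose (a point): Middle of the face of the stop's button (19 mm across), 11 mm over the channel floor; it faces the end block. At the start it is at jig y = 0 to +6.5 mm, so that the piece (110 mm) goes between it and the end block with 9 to 24 mm to spare.
- dial_grip (a point): Point on the dial's upright axis (jig x = +12, y = -85 mm), 72 mm over the bench: a good height for the TCP. The knob is round and fluted, 40 mm across; its top is 81.5 mm, its skirt (50 mm across) 52.5 mm over the bench. It turns but does not lift or tilt.
- dial (a joint): Dial angle, rad; grows clockwise seen from above, driving the stop to the end block, 2 mm a click. 24 clicks a turn, notches at multiples of 0.262 rad. A click takes about 0.07 N m; 10 N at the stop is 0.076 N m at the dial. The last click inward is cut short, 0.03 rad before its notch, by the stop bearing on the piece; the first click back frees it.
There are look-alikes about, which are no part of the job. Of the things that look like the oak_piece, the larger one is meant.

How it is judged:
By the outcome, as a careful person would: the job done as asked, in the order asked, and still so for the second after the job is handed in, with the robot touching nothing.
It also fails if it takes over 72 s, if anything falls off the work surface, if the arm or the gripper's body presses on something with over 40 N, if the wrist force passes 120 N, or if a joint passes its speed limit or range.

ROBOT

A 6-joint arm with a two-finger parallel gripper is mounted at the origin on a cart in front of the work surface, level with it; the furniture and walls round the work are solid. World frame = base frame: x ahead of the robot, y to its left, z up, the work surface at z = 0. Lengths are in m, angles in degrees, forces in N, time in s.
With the tool pointing down it reaches from about 0.4 to 0.825 m from the base axis. Payload 7 kg.
Tool frame: the origin (TCP) lies between the finger pads, 19 mm behind the fingertips; this is the grasp point; z points along the fingers, y is the line along which they close (so a half turn about z gives the same grasp; the last joint's range is limited). The gripper opens to 88 mm and grips with 3 to 60 N. Pads are 19 mm wide; open, the fingers measure 130 mm over their backs; the gripper's body (78 mm by 193 mm) begins 47 mm behind the grasp point.
Start: joints at [-51.503, 20.546, 0.682, 0, -70.136, -16.507], TCP at [0.253, -0.626, 0.245] pointing down, gripper open.
Joint ranges: [-176.03, 176.03], [-82.01, 121.73], [-58.28, 71.71], [-173.87, 95.51], [-174.79, -0.11], [-173.66, 173.66]. Speed limits (degrees/s): [136.94, 136.94, 172.46, 180, 180, 180].

INTERFACE

Orientations are given as [roll, pitch, yaw] about the fixed x, y, z axes, in that order (R = Rz(yaw) Ry(pitch) Rx(roll)).
In Python, from plant import r gives the robot as it stands. The module is installed in compiled form; this text tells all that it offers.
- The arm moves only by the tool jog_arm, never from a script. Its argument "deltas" is a list that holds one entry, the list of rows, each a list of 5 numbers: the opening, from -1 (shut) to 1 (fully open), then the shift along the world's x, y, z in cm, then the turn about the world's z in rad. In form: [[[claw, dx, dy, dz, turn], ...]]. A call has 1 to 8 rows; each row shifts and turns the commanded pose from where the row before left it; what a row does not reach is not made up. A row lasts 1/8 s, in which the tool goes at most 62.5 mm and 10.7 degrees, less where a joint would pass 70% of its speed; a pose out of reach is approached as far as the arm can. A call with a gripper value outside its range is refused whole. The fingers move at their own pace and stop on an object; "force" is the grip in N (left out, the last holds). Time passes only in rows, so rows that do not move let the fingers close. It gives the time, the measured TCP pose, the force, the opening and the grip force at its end, in the units of the state.
- r.get_state(): the state, without advancing time (a new reading comes with each control period).
- r.capture(name): name is "side" or "top" or "wrist"; returns the picture (420x560x3 uint8, blue, green, red); there is no depth.
- r.camera_info(name): a dict with "fx", "fy", "cx", "cy" (pixels), "view" (4x4, takes a point from world to camera coordinates). Camera axes: x right, y up, looking along -z (the intrinsics and any distortion apply to the point x, -y, -z); pixel columns grow to the right and rows downward; lengths in m; the calibration is good to about 2 mm. A picture is of the moment at which its call begins: read the wrist's pose just before it. camera_info takes no time and is no camera call; for the wrist camera it gives the pose at the moment of the call.
- r.close_job(): hands the job in; it is judged then, once.
The state is a dict: "time_s": time; "joints": joint angles; "qd": joint speeds; "joint_torque": joint torques, N m; "tcp_pos": TCP position; "eef_rot": TCP orientation; "contact_force": force on the tool from outside, world axes, zero at the start; "moment": the same for the moment, N m; "gripper_width": finger opening in m; "gripper_force": force on a finger pad.
Only numpy, scipy, OpenCV 4.12 (cv2) and the standard library are available. Lean on these libraries where they do the work, as an engineer would, in place of code of your own. Each camera call takes 0.05 s, during which the arm holds its last target. There are 200 camera calls.

## Working session

There is one attempt and no reset: what is moved stays moved. The work goes in short steps, Python scripts to look and compute and a tool call to move; the robot and the scene stay as the last step left them, time stands still between calls to the robot, and variables do not carry over. Pictures are saved under pics/ and viewed, at most 10 in all, crops included, and the job is handed in when it is done.

Besides the shell and the picture viewer there is one more tool, called after "Request:" as name(argument=value, ...) on one line, values as JSON. jog_arm: Moves the arm, as the interface text tells. Its arguments: {"type":"object","properties":{"deltas":{"type":"array"},"force":{"type":"number"}},"required":["deltas"]}

```bash
mkdir -p pics; cat > h.py <<'E'
import numpy as np, cv2
from plant import r
def ray(info,u,v,dist=None):
    V=np.array(info["view"]); R=V[:3,:3]; t=V[:3,3]
    k=np.array([[info["fx"],0,info["cx"]],[0,info["fy"],info["cy"]],[0,0,1.]])
    d=info.get("dist",info.get("distortion",None))
    x,y=cv2.undistortPoints(np.array([[[u,v]]],float),k,None if d is None else np.array(d,float)).ravel()
    return -R.T@t, R.T@np.array([x,-y,-1.])
def onplane(info,u,v,z):
    o,d=ray(info,u,v); return o+d*(z-o[2])/d[2]
def proj(info,p):
    V=np.array(info["view"]); c=V[:3,:3]@np.array(p)+V[:3,3]
    return info["cx"]+info["fx"]*c[0]/-c[2], info["cy"]+info["fy"]*-c[1]/-c[2]
def tri(a,b):
    (o1,d1),(o2,d2)=a,b
    A=np.c_[d1,-d2]; s=np.linalg.lstsq(A,o2-o1,rcond=None)[0]
    p,q=o1+d1*s[0],o2+d2*s[1]; return (p+q)/2,np.linalg.norm(p-q)
E
python3 - <<'E'
from h import *
for n in ("top","side"):
    cv2.imwrite(f"pics/{n}0.png",r.capture(n)); i=r.camera_info(n); print(n,i)
print(r.get_state())
E
```

```text
top {'fx': 417.2386008003087, 'fy': 417.2386008003087, 'cx': 280.37688896737717, 'cy': 207.9957991994361, 'view': array([[-0.02718902, -0.9996271 ,  0.00253175, -0.11313648],
       [ 0.99646209, -0.02690128,  0.0796218 , -0.47110968],
       [-0.07952401,  0.00468763,  0.99682193, -0.89582632],
       [ 0.        ,  0.        ,  0.        ,  1.        ]])}
side {'fx': 425.87954464536494, 'fy': 425.87954464536494, 'cx': 275.7329196741166, 'cy': 209.16765239614253, 'view': array([[ 0.99250307, -0.12192674, -0.00845771, -0.47099686],
       [ 0.04983518,  0.34053686,  0.93890953, -0.07753518],
       [-0.11159802, -0.93229208,  0.34406011, -0.92629083],
       [ 0.        ,  0.        ,  0.        ,  1.        ]])}
{'time_s': 0.1, 'joints': array([-5.15035775e+01,  2.05868001e+01,  6.38242379e-01, -1.62780755e-02,
       -7.01355981e+01, -1.65094455e+01]), 'qd': array([ 0.00730081, -0.10413827,  0.07964501,  0.01075178, -0.06210488,
        0.03876141]), 'joint_torque': array([ 3.44274449e-04, -5.84161234e+01,  2.93752027e+01,  7.01552510e+00,
        1.02232632e-02, -5.21449192e-05]), 'tcp_pos': array([ 0.25255913, -0.62552621,  0.244521  ]), 'eef_rot': array([ 1.79914965e+02, -9.24450654e-03, -1.58018559e+02]), 'contact_force': array([-0.07990309, -0.26268048, -0.43384106]), 'moment': array([0.00109601, 0.02390763, 0.03102276]), 'gripper_force': 0.0, 'gripper_width': 0.08790813456614606}
```

View pics/top0.png

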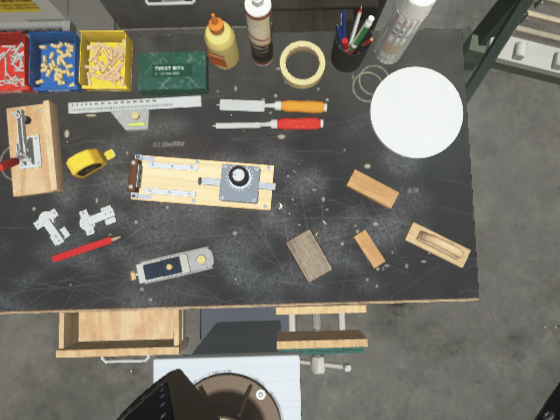

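View pics/side0.png

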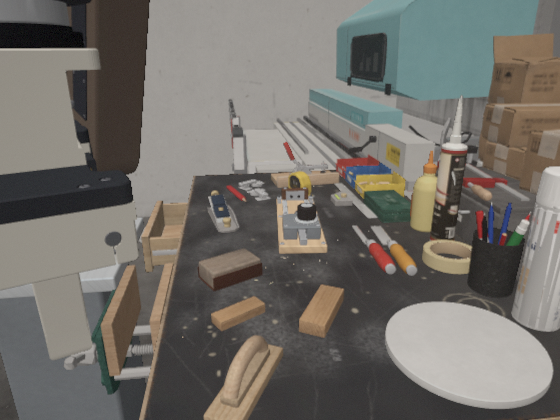

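The top view shows the jig at about (130–275, 155–208), with its end block on the left and the dial at (238,176). The larger oak piece is at (373,188) and a smaller look-alike at (369,249). In the side view the larger piece is at (322,309) and the dial at (306,212).

```bash
python3 - <<'E'
from h import *
t=cv2.imread("pics/top0.png"); s=cv2.imread("pics/side0.png")
w=r.capture("wrist"); cv2.imwrite("pics/w0.png",w)
def up(i,x,y,w,h,W,H): return cv2.resize(i[y:y+h,x:x+w],(W,H),interpolation=cv2.INTER_CUBIC)
c=np.zeros((600,800,3),np.uint8)
c[:300,:800]=up(t,120,145,160,60+0,800,300)
c[300:,:400]=up(t,340,160,70,52,400,300)
c[300:,400:]=up(s,290,280,70,52,400,300)
cv2.imwrite("pics/c0.png",c)
i=r.camera_info("top")
hsv=cv2.cvtColor(t,cv2.COLOR_BGR2HSV)
print(hsv[188,373],hsv[249,369],hsv[200,160],cv2.cvtColor(s,cv2.COLOR_BGR2HSV)[305,322])
m=cv2.inRange(hsv,(5,70,90),(25,255,255))
cs,_=cv2.findContours(m,0,2)
for k in cs:
    if cv2.contourArea(k)>250:
        q=cv2.minAreaRect(k);(u,v),wh,a=q
        if 110<v<290: 
            B=cv2.boxPoints(q); P=np.array([onplane(i,*b,0.022)[:2] for b in B])
            print(np.round((u,v,*wh,a),1),P.round(4).tolist(),np.linalg.norm(np.diff(P,axis=0),axis=1).round(4),onplane(i,u,v,.022).round(4))
E
```

```text
[ 16 111 211] [ 16 116 211] [ 23  69 250] [ 15 100 165]
[368.7 248.6  38.3  14.5  57.1] [[0.4013, -0.2802], [0.4177, -0.3075], [0.347, -0.3495], [0.3308, -0.3224]] [0.0318 0.0823 0.0316] [ 0.3741 -0.3149  0.022 ]
[436.8 244.4  65.3  20.6  26.6] [[0.3928, -0.3905], [0.4323, -0.4126], [0.3655, -0.536], [0.3265, -0.5136]] [0.0452 0.1404 0.045 ] [ 0.3792 -0.4633  0.022 ]
[372.  188.9  51.2  20.1  27.8] [[0.5125, -0.2683], [0.5513, -0.2904], [0.4958, -0.3877], [0.4573, -0.3653]] [0.0447 0.112  0.0445] [ 0.5041 -0.328   0.022 ]
[ 88.5 160.3  25.9  44.   60.3] [[0.5865, 0.3498], [0.6333, 0.2661], [0.5821, 0.2375], [0.5358, 0.321]] [0.0959 0.0587 0.0955] [0.5843 0.2937 0.022 ]
[ 34.2 148.   93.6  51.7  84.6] [[0.7166, 0.4826], [0.7247, 0.3685], [0.5151, 0.346], [0.5074, 0.4582]] [0.1144 0.2108 0.1124] [0.615  0.4138 0.022 ]
```

View pics/c0.png

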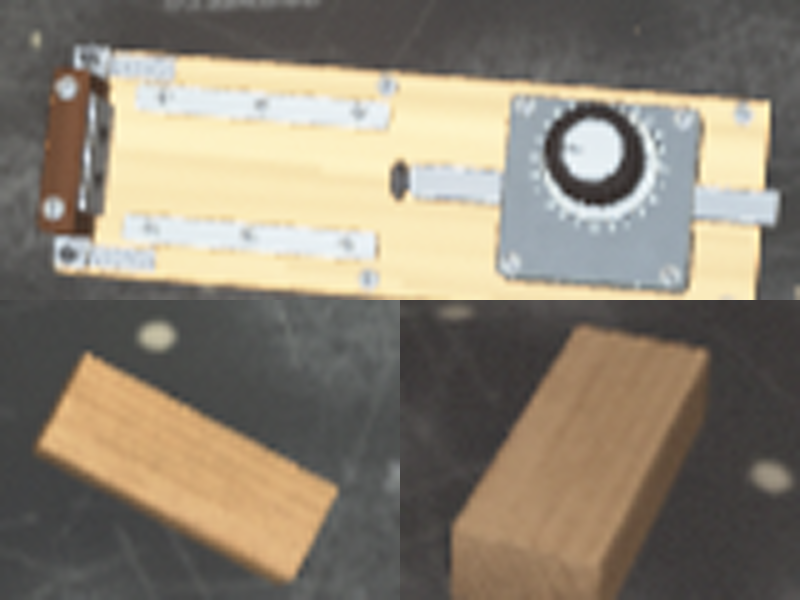

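```bash
python3 - <<'E'
from h import *
T=r.camera_info("top");S=r.camera_info("side")
f=lambda x,y:(340+(x+.5)/5.714-.5,160+(y+.5)/5.769-.5)
g=lambda x,y:(290+(x+.5)/5.714-.5,280+(y+.5)/5.769-.5)
P=[]
for a,b in [((88,52),(308,50)),((38,148),(182,25)),((338,190),(202,270)),((292,276),(52,222))]:
    p,e=tri(ray(T,*f(*a)),ray(S,*g(*b))); P.append(p); print(p.round(4),round(e,4),onplane(T,*f(*a),.022).round(4))
P=np.array(P);print("centre",P.mean(0)); d=P[:2].mean(0)-P[2:].mean(0);print(np.linalg.norm(d),np.degrees(np.arctan2(d[1],d[0])))
h=lambda x,y:(120+(x+.5)/5-.5,145+(y+.5)/5-.5)
a=onplane(T,*h(131,160.5),.024);b=onplane(T,*h(382.5,181.5),.024);d=a-b
print("rail mid",a,b,np.linalg.norm(d),np.degrees(np.arctan2(d[1],d[0])))
print("dial",onplane(T,*h(592,150),.0815), "nose",onplane(T,*h(391,181),.029))
u=d/np.linalg.norm(d);m=(a+b)/2;o=m-u*.068;x=np.array([u[1],-u[0],0])
print("jig o",o,"chan",o+u*.075,"dial pred",o+x*.012-u*.085)
print(r.get_state()["time_s"])
I=r.camera_info("wrist");V=np.array(I["view"]);s=r.get_state();print("cam pos",-V[:3,:3].T@V[:3,3],V[:3,:3].round(2).tolist(),s["tcp_pos"],I["fx"])
E
```

```text
[ 0.5514 -0.2931  0.0195] 0.0015 [ 0.5502 -0.2925  0.022 ]
[ 0.5168 -0.2728  0.0185] 0.0051 [ 0.5138 -0.2717  0.022 ]
[ 0.4969 -0.3881  0.0167] 0.0033 [ 0.4947 -0.3863  0.022 ]
[ 0.4631 -0.3676  0.0201] 0.0012 [ 0.4624 -0.367   0.022 ]
centre [ 0.50705121 -0.3303977   0.01871804]
0.10926314853346838 60.29552349463226
rail mid [0.544206   0.16712131 0.024     ] [0.53196843 0.05708597 0.024     ] 0.1107137464865366 83.65393246988253
dial [ 0.53403691 -0.04039911  0.0815    ] nose [0.5313343  0.05239831 0.029     ]
jig o [0.53057094 0.04452031 0.024     ] chan [0.53886095 0.11906074 0.024     ] dial pred [ 0.53310207 -0.04128524  0.024     ]
0.15
cam pos [ 0.17750981 -0.65651675  0.38516712] [[-0.37, 0.93, 0.0], [-0.89, -0.36, -0.3], [-0.28, -0.11, 0.95]] [ 0.25259079 -0.62559983  0.24467289] 305.2782840831035
```

Request:
jog_arm(deltas=[[[1, 3.6, 4.24, -1.0, 0.095], [1, 3.6, 4.24, -1.0, 0.095], [1, 3.6, 4.24, -1.0, 0.095], [1, 3.6, 4.24, -1.0, 0.095], [1, 3.6, 4.24, -1.0, 0.095], [1, 3.6, 4.24, -1.0, 0.095], [1, 3.6, 4.24, -1.0, 0.095], [1, 0, 0, 0, 0]]], force=25)

```text
time_s: 1.15
tcp_pos: [0.5065, -0.3262, 0.1742]
eef_rot: [179.9, -0.0, -119.6]
contact_force: [-0.5, -0.7, 0.6]
gripper_width: 0.0873
gripper_force: 0.0
```

```bash
python3 - <<'E'
from h import *
I=r.camera_info("wrist");w=r.capture("wrist");s=r.get_state();print(s["tcp_pos"],s["eef_rot"],s["joints"].round(1))
hsv=cv2.cvtColor(w,cv2.COLOR_BGR2HSV)
m=cv2.inRange(hsv,(5,60,120),(25,255,255))
for k in cv2.findContours(m,0,2)[0]:
    if cv2.contourArea(k)>1500:
        q=cv2.minAreaRect(k);B=cv2.boxPoints(q);P=np.array([onplane(I,*b,.022)[:2] for b in B])
        print(np.round(q[0],1),P.round(4).tolist(),np.linalg.norm(np.diff(P,axis=0),axis=1).round(4),P.mean(0).round(4))
        cv2.polylines(w,[B.astype(int)],True,(0,0,255),1)
cv2.imwrite("pics/w1.png",w)
E
```

```text
[ 0.50550048 -0.32747197  0.17467115] [ 1.79926565e+02 -1.24365046e-02 -1.19742271e+02] [-14.4  16.9 -14.3  -0.  -58.8 -15.4]
[407.  343.5] [[0.6144, -0.2006], [0.3089, -0.026], [0.3166, 0.0042], [0.6299, -0.175]] [0.352  0.0311 0.3609] [ 0.4674 -0.0993]
[482.9 239.6] [[0.3952, -0.1932], [0.326, -0.23], [0.3014, -0.1733], [0.3716, -0.1311]] [0.0784 0.0619 0.0819] [ 0.3485 -0.1819]
[280.  189.5] [[0.4957, -0.3896], [0.4616, -0.3702], [0.5147, -0.2726], [0.5528, -0.2943]] [0.0393 0.1111 0.0439] [ 0.5062 -0.3317]
[406.7 134.8] [[0.419, -0.3137], [0.3494, -0.3543], [0.3343, -0.3287], [0.404, -0.2854]] [0.0806 0.0297 0.0821] [ 0.3767 -0.3205]
[536.6 107.5] [[0.274, -0.3891], [0.2534, -0.3841], [0.2489, -0.158], [0.2743, -0.1623]] [0.0212 0.2261 0.0258] [ 0.2626 -0.2734]
[328.5  34.5] [[0.4079, -0.4652], [0.3711, -0.4443], [0.3939, -0.3969], [0.4329, -0.4191]] [0.0423 0.0526 0.0449] [ 0.4014 -0.4314]
```

View pics/w1.png

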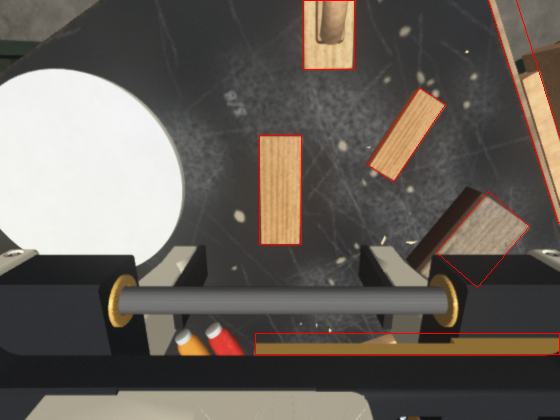

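The wrist view shows the oak piece at (280,190), parallel to the fingers' sides and 3 mm off centre. I'll descend on it.

Request:
jog_arm(deltas=[[[1, 0.05, -0.3, -4, 0.008], [1, 0, 0, -4, 0], [1, 0, 0, -4, 0], [1, 0, 0, -2, 0], [1, 0, 0, -0.5, 0], [1, 0, 0, 0, 0], [1, 0, 0, 0, 0]]])

```text
time_s: 2.08
tcp_pos: [0.5058, -0.3326, 0.0316]
eef_rot: [-179.9, 0.0, -119.5]
contact_force: [-0.3, -0.5, -0.2]
gripper_width: 0.0878
gripper_force: 0.0
```

Request:
jog_arm(deltas=[[[1, 0, 0.1, -0.3, 0], [-0.3, 0, 0, 0, 0], [-0.3, 0, 0, 0, 0], [-0.3, 0, 0, 0, 0], [-0.3, 0, 0, 0, 0], [-0.3, 0, 0, 0, 0], [-0.3, 0, 0, 0, 0]]], force=25)

```text
time_s: 2.95
tcp_pos: [0.5053, -0.3311, 0.0273]
eef_rot: [-180.0, 0.0, -119.5]
contact_force: [0.2, 0.2, -0.3]
gripper_width: 0.0397
gripper_force: 25.0
```

Request:
jog_arm(deltas=[[[-0.3, 0, 0, 2, 0], [-0.3, 0, 0, 5, 0], [-0.3, 0, 0, 5, 0], [-0.3, 0, 0, 5, 0]]])

```text
time_s: 3.45
tcp_pos: [0.5049, -0.3309, 0.1988]
eef_rot: [180.0, 0.0, -119.5]
contact_force: [0.5, -1.1, -1.7]
gripper_width: 0.0399
gripper_force: 25.0
```

Request:
jog_arm(deltas=[[[-0.3, 0.3, 4.5, 0, 0.051], [-0.3, 0.3, 5.5, 0, 0.051], [-0.3, 0.3, 5.5, 0, 0.051], [-0.3, 0.3, 5.5, 0, 0.051], [-0.3, 0.3, 5.5, 0, 0.051], [-0.3, 0.3, 5.5, 0, 0.051], [-0.3, 0.3, 5.5, 0, 0.051], [-0.3, 0.3, 5.5, 0, 0.051]]])

```text
time_s: 4.45
tcp_pos: [0.5289, 0.1007, 0.1975]
eef_rot: [-180.0, 0.0, -96.0]
contact_force: [0.6, 0.3, -0.6]
gripper_width: 0.0398
gripper_force: 25.0
```

Request:
jog_arm(deltas=[[[-0.3, 0, 0, 0, 0], [-0.3, 0, 0, 0, 0]]])

```text
time_s: 4.7
tcp_pos: [0.5288, 0.099, 0.1971]
eef_rot: [180.0, -0.0, -96.0]
contact_force: [-0.8, -0.8, -0.8]
gripper_width: 0.0399
gripper_force: 25.0
```

```bash
python3 - <<'E'
from h import *
import pickle
I=r.camera_info("wrist");w=r.capture("wrist");s=r.get_state();print(s["tcp_pos"],s["eef_rot"],s["joints"].round(1),I)
cv2.imwrite("pics/w2.png",w);pickle.dump(I,open("w2.pkl","wb"))
E
```

```text
[0.52888986 0.0983882  0.19717306] [ 1.79969564e+02 -1.70205311e-02 -9.60991388e+01] [ 31.4   9.9 -20.6  -0.  -59.6 -37.5] {'fx': 305.2782840831035, 'fy': 305.2782840831035, 'cx': 282.669436359678, 'cy': 207.32010215635322, 'view': array([[-0.99442224,  0.10545553,  0.00188328,  0.51533039],
       [-0.10116177, -0.94857632, -0.29994877,  0.17075804],
       [-0.02984482, -0.29846624,  0.95395345, -0.30125388],
       [ 0.        ,  0.        ,  0.        ,  1.        ]])}
```

Request:
jog_arm(deltas=[[[-0.3, 0.3, 4.5, 0, 0], [-0.3, 0.3, 4.5, 0, 0], [-0.3, 0, 0, 0, 0], [-0.3, 0, 0, 0, 0]]])

```text
time_s: 5.25
tcp_pos: [0.5351, 0.1878, 0.1971]
eef_rot: [180.0, -0.0, -96.1]
contact_force: [-0.2, -0.1, -0.6]
gripper_width: 0.0395
gripper_force: 25.0
```

```bash
python3 - <<'E'
from h import *
import pickle
I=r.camera_info("wrist");w=r.capture("wrist");s=r.get_state();print(s["tcp_pos"],s["eef_rot"],s["joints"].round(1))
cv2.imwrite("pics/w3.png",w);pickle.dump(I,open("w3.pkl","wb"))
a=cv2.imread("pics/w2.png")
for n,p in(("w2",a),("w3",w)): print(n,p.shape)
c=np.hstack([a[:300,80:480],w[:300,80:480]]);c=np.vstack([c,c*0])
cv2.imwrite("pics/c1.png",c[:300])
E
```

```text
[0.53512    0.1875418  0.19725222] [ 1.79975036e+02 -2.04277529e-02 -9.61624985e+01] [ 39.1  12.6 -17.1  -0.  -60.4 -45.2]
w2 (420, 560, 3)
w3 (420, 560, 3)
```

View pics/c1.png

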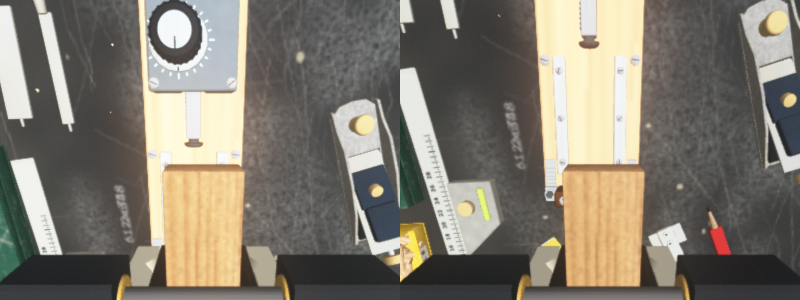

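```bash
python3 - <<'E'
from h import *
import pickle
a,b=cv2.imread("pics/w2.png"),cv2.imread("pics/w3.png");A,B=[pickle.load(open(f,"rb")) for f in("w2.pkl","w3.pkl")]
S=cv2.cvtColor(b,cv2.COLOR_BGR2HSV)[...,1].astype(int)
for v in range(75,160,12):
    print(v,S[v,215:325].tolist()) if v in(75,147) else None
up=lambda i,x,y,w,h:cv2.resize(i[y:y+h,x:x+w],(400,600),interpolation=cv2.INTER_CUBIC)
cv2.imwrite("pics/c2.png",np.hstack([up(a,210,70,120,180),up(b,210,0,120,180)]))
E
```

```text
75 [58, 54, 62, 92, 99, 73, 59, 56, 55, 54, 57, 61, 62, 62, 63, 61, 60, 58, 21, 1, 3, 2, 3, 2, 2, 2, 2, 2, 2, 4, 30, 50, 48, 49, 50, 49, 49, 48, 46, 47, 48, 47, 49, 48, 46, 44, 42, 42, 43, 45, 47, 49, 51, 56, 59, 62, 60, 58, 55, 51, 54, 54, 53, 54, 55, 56, 58, 60, 58, 58, 54, 55, 53, 51, 52, 51, 51, 52, 54, 37, 3, 2, 2, 2, 2, 3, 2, 2, 3, 3, 2, 25, 48, 55, 59, 59, 62, 59, 57, 55, 50, 51, 52, 54, 58, 63, 87, 52, 39, 41]
147 [49, 52, 51, 54, 53, 56, 55, 83, 100, 77, 59, 56, 55, 55, 58, 60, 63, 63, 63, 62, 61, 47, 4, 2, 3, 2, 2, 2, 3, 3, 3, 1, 7, 47, 55, 53, 51, 51, 49, 48, 46, 45, 45, 45, 46, 45, 45, 47, 47, 49, 54, 58, 59, 60, 59, 59, 56, 56, 55, 53, 53, 52, 53, 53, 54, 55, 58, 60, 59, 59, 58, 58, 55, 55, 54, 55, 55, 58, 59, 11, 2, 2, 2, 2, 3, 3, 3, 4, 3, 4, 44, 59, 57, 56, 53, 54, 54, 55, 54, 56, 56, 57, 63, 73, 90, 51, 43, 42, 40, 41]
```

View pics/c2.png

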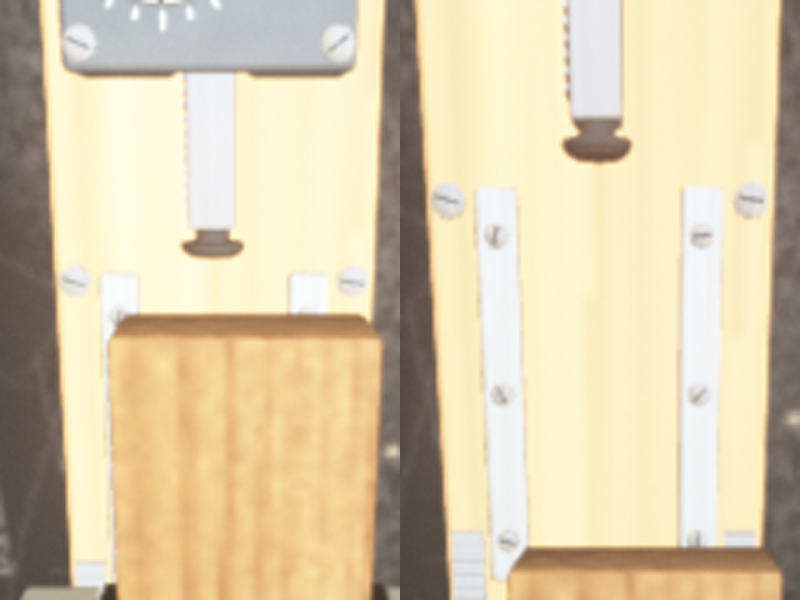

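```bash
python3 - <<'E'
from h import *
import pickle
A,B=[pickle.load(open(f,"rb")) for f in("w2.pkl","w3.pkl")]
for n,p,q in(("railL",(240.6,151.9),(233.1,56)),("railR",(308.1,151.9),(306.6,56)),("nose",(273.9,147.1),(269.1,48))):
    t,e=tri(ray(A,*p),ray(B,*q));print(n,t.round(4),round(e,4),onplane(A,*p,.024 if n!="nose" else .029).round(4),onplane(B,*q,.024 if n!="nose" else .029).round(4))
m=[]
for v,l,rr in((75,245,294.3),(147,247.5,293.8)):
    L,R=onplane(B,l,v,.024),onplane(B,rr,v,.024);m.append((L+R)/2);print(L.round(4),R.round(4),np.linalg.norm(L-R))
u=m[1]-m[0];ang=np.degrees(np.arctan2(u[1],u[0]));u/=np.linalg.norm(u);print("mid",m,"ang",ang)
u=np.array([np.cos(np.radians(ang)),np.sin(np.radians(ang)),0])
e=(onplane(B,233.1,56,.024)+onplane(B,306.6,56,.024))/2
o=m[1]+u*(((e-m[1])@u)-.012);x=np.array([u[1],-u[0],0]);print("o",o.round(4),"nose jy",(onplane(B,269.1,48,.029)-o)@u,"piece tgt y66",(o+u*.066).round(4),"dial",(o+x*.012-u*.085).round(4))
# piece in hand, from w3 : top corners crop (510,573) (782,573)
s=r.get_state();t=s["tcp_pos"];z=t[2]-.0273+.022
c=[onplane(B,210+(q-400)/3.333,573/3.333,z) for q in(510,782)];print("end corners",np.round(c,4),"tcp",t,np.linalg.norm(c[0]-c[1]))
d=c[0]-c[1];print("width dir",np.degrees(np.arctan2(d[1],d[0])));mc=(c[0]+c[1])/2
pu=np.array([-d[1],d[0],0]);pu/=np.linalg.norm(pu);print("piece centre",mc+pu*.055)
E
```

```text
railL [0.5671 0.0526 0.023 ] 0.0 [0.5669 0.0525 0.024 ] [0.567  0.0527 0.024 ]
railR [0.4986 0.0599 0.0228] 0.0003 [0.4985 0.0597 0.024 ] [0.4989 0.06   0.024 ]
nose [0.5326 0.0507 0.0295] 0.0003 [0.5325 0.0507 0.029 ] [0.5327 0.0506 0.029 ]
[0.5583 0.0701 0.024 ] [0.5118 0.0751 0.024 ] 0.04672946345955346
[0.5655 0.1371 0.024 ] [0.5188 0.1421 0.024 ] 0.046949032126691645
mid [array([0.53505221, 0.07258567, 0.024     ]), array([0.54211963, 0.13957318, 0.024     ])] ang 83.97736735174281
o [0.5321 0.0444 0.024 ] nose jy 0.006177387528189353 piece tgt y66 [0.539 0.11  0.024] dial [ 0.5351 -0.0414  0.024 ]
end corners [[0.5486 0.1322 0.192 ]
 [0.5095 0.1365 0.192 ]] tcp [0.53512    0.1875418  0.19725222] 0.03940445390644201
width dir -6.17191383315689
piece centre [0.53495615 0.18904484 0.19195222]
```

Request:
jog_arm(deltas=[[[-0.3, 0.2, -4, 0, 0.003], [-0.3, 0.2, -3.9, -1, 0], [-0.3, 0, 0, -4, 0], [-0.3, 0, 0, -4, 0], [-0.3, 0, 0, -3, 0], [-0.3, 0, 0, -1, 0], [-0.3, 0, 0, 0, 0], [-0.3, 0, 0, 0, 0]]])

```text
time_s: 6.3
tcp_pos: [0.5401, 0.1101, 0.0687]
eef_rot: [-179.9, 0.1, -95.9]
contact_force: [0.6, -0.1, 0.3]
gripper_width: 0.0398
gripper_force: 25.0
```

```bash
python3 - <<'E'
from h import *
L=[]
for k in range(4):
    w=r.capture("side"); s=r.get_state(); L.append([*s["tcp_pos"],s["eef_rot"][2]])
print(np.round(L,4))
E
```

```text
[[ 5.40100e-01  1.10200e-01  6.88000e-02 -9.58989e+01]
 [ 5.40000e-01  1.10300e-01  6.86000e-02 -9.58945e+01]
 [ 5.39800e-01  1.10300e-01  6.85000e-02 -9.58928e+01]
 [ 5.39700e-01  1.10200e-01  6.83000e-02 -9.58900e+01]]
```

Request:
jog_arm(deltas=[[[-0.3, -0.08, -0.15, 0, 0], [-0.3, 0, 0, -1.0, 0], [-0.3, 0, 0, -0.5, 0], [-0.3, 0, 0, -0.4, 0], [-0.3, 0, 0, 0, 0]]])

```text
time_s: 7.12
tcp_pos: [0.5382, 0.1083, 0.0478]
eef_rot: [179.9, -0.0, -95.9]
contact_force: [-1.1, -0.3, -0.5]
gripper_width: 0.0401
gripper_force: 25.0
```

Request:
jog_arm(deltas=[[[-0.3, 0, 0, -0.1, 0], [-0.3, 0, 0, -0.1, 0], [-0.3, 0, 0, -0.1, 0], [-0.3, 0, 0, 0, 0]]])

```text
time_s: 7.62
tcp_pos: [0.5385, 0.1085, 0.0454]
eef_rot: [-180.0, 0.0, -95.9]
contact_force: [0.6, -0.0, -0.5]
gripper_width: 0.0397
gripper_force: 25.0
```

Request:
jog_arm(deltas=[[[-0.3, 0, 0, -0.1, 0], [-0.3, 0, 0, 0, 0]]])

```text
time_s: 7.88
tcp_pos: [0.5385, 0.1085, 0.0453]
eef_rot: [-180.0, 0.0, -95.9]
contact_force: [-4.2, 0.2, 8.9]
gripper_width: 0.0395
gripper_force: 25.0
```

Request:
jog_arm(deltas=[[[0.3, 0, 0, 0, 0], [0.3, 0, 0, 0, 0], [0.3, 0, 0, 0, 0], [0.3, 0, 0, 1, 0], [0.3, 0, 0, 4, 0], [0.3, 0, 0, 5, 0], [0.3, 0, 0, 5, 0], [0.3, 0, 0, 0, 0]]])

```text
time_s: 8.88
tcp_pos: [0.5407, 0.1094, 0.1996]
eef_rot: [-179.6, 0.3, -95.9]
contact_force: [1.1, -0.9, -1.4]
gripper_width: 0.057
gripper_force: 0.0
```

Request:
jog_arm(deltas=[[[0.3, 0, -2, 0, -0.1], [0.3, -0.1, -4, 0, -0.1], [0.3, -0.1, -4, 0, -0.1], [0.3, -0.1, -4, 0, 0], [0.3, 0, -1, 0, 0], [0.3, 0, 0, 0, 0], [0.3, 0, 0, 0, 0]]])

```text
time_s: 9.75
tcp_pos: [0.5355, -0.0409, 0.1943]
eef_rot: [180.0, 0.0, -113.1]
contact_force: [0.0, 0.6, 0.8]
gripper_width: 0.0568
gripper_force: 0.0
```

```bash
python3 - <<'E'
from h import *
import pickle
I=r.camera_info("wrist");w=r.capture("wrist");s=r.get_state();print(s["tcp_pos"],s["eef_rot"],s["joints"].round(1),s["moment"])
cv2.imwrite("pics/w4.png",w);pickle.dump(I,open("w4.pkl","wb"))
t=r.capture("top");cv2.imwrite("pics/top1.png",t)
a=cv2.resize(t[145:215,120:280],(800,350),interpolation=cv2.INTER_CUBIC)
b=np.zeros((250,800,3),np.uint8);b[:,:333]=cv2.resize(w,(333,250))
cv2.imwrite("pics/c3.png",np.vstack([a,b]))
E
```

```text
[ 0.53548659 -0.04074422  0.19427107] [ 1.79991356e+02  1.06299757e-03 -1.13039321e+02] [ 16.6   9.9 -20.9  -0.  -59.1 -39.6] [ 0.02033117  0.02044104 -0.00175654]
```

View pics/c3.png

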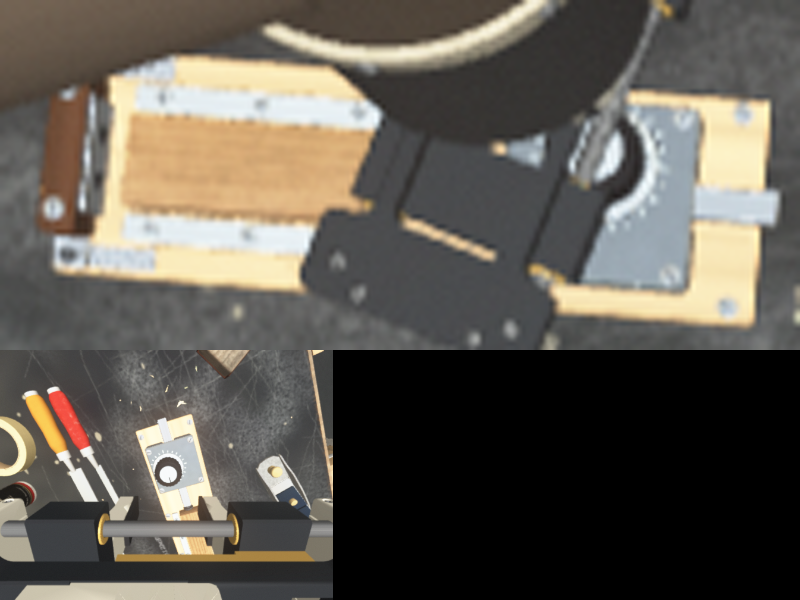

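```bash
python3 - <<'E'
from h import *
import pickle
w=cv2.imread("pics/w4.png");I=pickle.load(open("w4.pkl","rb"))
hsv=cv2.cvtColor(w,cv2.COLOR_BGR2HSV);sub=np.zeros(w.shape[:2],np.uint8);sub[150:265,230:340]=255
for nm,m in(("white",cv2.inRange(hsv,(0,0,175),(180,40,255))),("black",cv2.inRange(hsv,(0,0,0),(180,255,80)))):
    for k in cv2.findContours(m&sub,0,2)[0]:
        if cv2.contourArea(k)>150:
            (u,v),R=cv2.minEnclosingCircle(k);print(nm,round(u,1),round(v,1),round(R,1),cv2.contourArea(k),onplane(I,u,v,.0815).round(4))
E
```

```text
white 282.0 205.0 73.0 8617.5 [ 0.5346 -0.0449  0.0815]
```

Request:
jog_arm(deltas=[[[0.3, 0, 0, 0, 0.175], [0.3, 0, 0, 0, 0.175], [0.3, 0, 0, 0, 0.175], [0.3, 0, 0, 0, 0.175], [0.3, 0, 0, 0, 0.175], [0.3, 0, 0, 0, 0.175], [0.3, 0, 0, 0, 0.175], [0.3, 0, 0, 0, 0.175]]])

```text
time_s: 10.85
tcp_pos: [0.5355, -0.0407, 0.1943]
eef_rot: [-180.0, 0.0, -32.5]
contact_force: [0.0, -0.3, 0.5]
gripper_width: 0.0569
gripper_force: 0.0
```

```bash
python3 - <<'E'
from h import *
import pickle
I=r.camera_info("wrist");w=r.capture("wrist");s=r.get_state();print(s["tcp_pos"],s["eef_rot"][2],s["joints"].round(1))
cv2.imwrite("pics/w5.png",w);pickle.dump(I,open("w5.pkl","wb"))
for f in("w4","w5"):
    w=cv2.imread(f"pics/{f}.png");J=pickle.load(open(f"{f}.pkl","rb"));c=np.array(proj(J,[.535,-.041,.0815]));print(f,c)
    hsv=cv2.cvtColor(w,cv2.COLOR_BGR2HSV);yy,xx=np.mgrid[:420,:560]
    m=cv2.inRange(hsv[...,2],0,95);m[(xx-c[0])**2+(yy-c[1])**2>40**2]=0
    k=max(cv2.findContours(m,0,2)[0],key=cv2.contourArea);(u,v),R=cv2.minEnclosingCircle(k);e=cv2.fitEllipse(k);print(u,v,R,onplane(J,u,v,.078),np.round(e[0],1),onplane(J,*e[0],.078))
    x,y=map(int,c);cv2.imwrite(f"pics/{f}c.png",cv2.resize(w[y-45:y+45,x-45:x+45],(400,400),interpolation=cv2.INTER_CUBIC))
cv2.imwrite("pics/c4.png",np.hstack([cv2.imread(f"pics/{f}c.png") for f in("w4","w5")]))
E
```

```text
[ 0.53551535 -0.0407727   0.19435016] -31.99179030597851 [ 16.6   9.9 -20.9  -0.  -59.1  41.4]
w4 [283.28825237 209.13160205]
282.0 204.31521606445312 23.705982208251953 [ 0.53473024 -0.04449727  0.078     ] [282.3 204.4] [ 0.53448394 -0.04433276  0.078     ]
w5 [283.25056299 209.80470354]
284.0 205.0 24.083288192749023 [ 0.53743521 -0.04333802  0.078     ] [284.2 205.2] [ 0.53717163 -0.04336589  0.078     ]
```

View pics/c4.png

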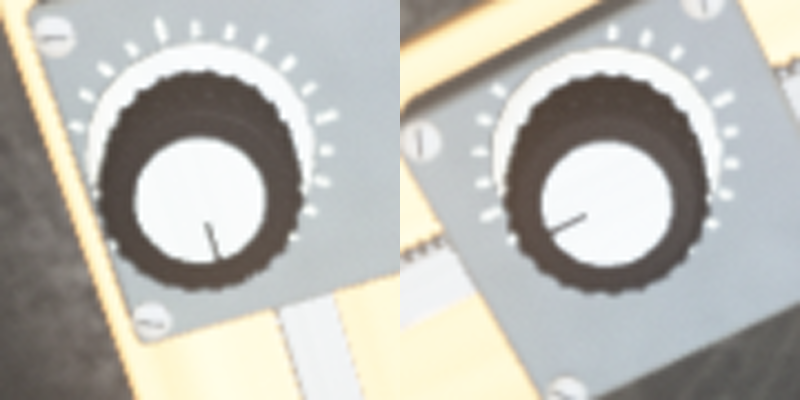

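The crop shows the dial's white cap centred at (200,200) and (207,203) in the two halves. That puts its axis at about (0.535, -0.041), and the index line on the cap can be read.

Request:
jog_arm(deltas=[[[0.3, -0.05, -0.05, -4, 0], [0.3, 0, 0, -4, 0], [0.3, 0, 0, -3, 0], [0.3, 0, 0, -1, 0], [0.3, 0, 0, 0, 0], [0.3, 0, 0, 0, 0]]], force=30)

```text
time_s: 11.65
tcp_pos: [0.5359, -0.0417, 0.0756]
eef_rot: [-179.9, -0.1, -32.9]
contact_force: [-0.4, -0.1, 0.8]
gripper_width: 0.0572
gripper_force: 0.0
```

Request:
jog_arm(deltas=[[[-0.3, -0.05, 0, -0.05, 0], [-0.3, 0, 0, 0, 0], [-0.3, 0, 0, 0, 0], [-0.3, 0, 0, 0, 0], [-0.3, 0, 0, 0, 0], [-0.3, 0, 0, 0, 0]]], force=30)

```text
time_s: 12.4
tcp_pos: [0.5349, -0.0418, 0.0745]
eef_rot: [-180.0, -0.0, -32.9]
contact_force: [-0.9, 2.5, 5.9]
gripper_width: 0.039
gripper_force: 30.0
```

```bash
cat > st.py <<'E'
from h import *
for k in range(3):
    r.capture("side");s=r.get_state();print(round(s["time_s"],2),"yaw",s["eef_rot"][2].round(2),"Mz",s["moment"].round(3),"F",s["contact_force"].round(1),"p",s["tcp_pos"].round(4),"j6",s["joints"][5].round(1),s["gripper_width"].round(4))
E
python3 st.py
```

```text
Traceback (most recent call last):
  File "st.py", line 3, in <module>
    r.capture("side");s=r.get_state();print(round(s["time_s"],2),"yaw",s["eef_rot"][2].round(2),"Mz",s["moment"].round(3),"F",s["contact_force"].round(1),"p",s["tcp_pos"].round(4),"j6",s["joints"][5].round(1),s["gripper_width"].round(4))
                                                                                                                                                                                                                 ^^^^^^^^^^^^^^^^^^^^^^^^
AttributeError: 'float' object has no attribute 'round'
```

```bash
sed -i 's/,s\["gripper_width"\].round(4)//' st.py; python3 st.py
```

```text
12.5 yaw -32.86 Mz [1.032 0.671 0.068] F [-1.5  4.2  6.2] p [ 0.5349 -0.0418  0.0744] j6 40.7
12.55 yaw -32.86 Mz [ 1.028  0.644 -0.015] F [-1.1  2.8  5.2] p [ 0.5349 -0.0418  0.0744] j6 40.7
12.6 yaw -32.86 Mz [ 0.997  0.649 -0.024] F [-2.3  2.8  6.3] p [ 0.5349 -0.0418  0.0744] j6 40.7
```

Request:
jog_arm(deltas=[[[-0.3, 0, 0, 0, -0.065], [-0.3, 0, 0, 0, -0.065], [-0.3, 0, 0, 0, -0.066], [-0.3, 0, 0, 0, -0.066], [-0.3, 0, 0, 0, 0], [-0.3, 0, 0, 0, 0]]])

```text
time_s: 13.35
tcp_pos: [0.535, -0.0418, 0.0744]
eef_rot: [-179.9, -0.0, -47.9]
contact_force: [-1.5, 3.0, 5.2]
gripper_width: 0.0389
gripper_force: 30.0
```

```bash
python3 st.py
```

```text
13.4 yaw -47.87 Mz [ 1.197  0.593 -0.013] F [-1.5  2.4  5.9] p [ 0.535  -0.0417  0.0745] j6 25.6
13.45 yaw -47.87 Mz [1.199 0.639 0.002] F [-1.2  4.3  5.7] p [ 0.5349 -0.0417  0.0744] j6 25.6
13.5 yaw -47.87 Mz [ 1.151  0.61  -0.072] F [-1.1  3.5  6.2] p [ 0.535  -0.0418  0.0745] j6 25.6
```

Request:
jog_arm(deltas=[[[-0.3, 0, 0, 0, -0.131], [-0.3, 0, 0, 0, -0.131], [-0.3, 0, 0, 0, -0.131], [-0.3, 0, 0, 0, -0.131], [-0.3, 0, 0, 0, -0.131], [-0.3, 0, 0, 0, -0.13], [-0.3, 0, 0, 0, 0], [-0.3, 0, 0, 0, 0]]])

```text
time_s: 14.5
tcp_pos: [0.5352, -0.0416, 0.0745]
eef_rot: [-179.9, 0.0, -92.8]
contact_force: [-0.5, 3.9, 5.1]
gripper_width: 0.0392
gripper_force: 30.0
```

```bash
cat > st.py <<'E'
from h import *
L=[]
for k in range(6):
    r.capture("top");s=r.get_state();L.append([s["moment"][2],s["joint_torque"][5],s["contact_force"][1],s["eef_rot"][2]])
print(round(s["time_s"],2),"Mz,t6,Fy,yaw",np.mean(L,0).round(4),np.std(L,0).round(4),"j6",s["joints"][5].round(1))
E
python3 st.py
```

```text
14.8 Mz,t6,Fy,yaw [-1.56000e-02  4.80000e-03  3.76720e+00 -9.28456e+01] [0.0345 0.0023 0.388  0.0011] j6 -19.3
```

Request:
jog_arm(deltas=[[[-0.3, 0, 0, 0, -0.065], [-0.3, 0, 0, 0, -0.066], [-0.3, 0, 0, 0, -0.065], [-0.3, 0, 0, 0, -0.066], [-0.3, 0, 0, 0, 0], [-0.3, 0, 0, 0, 0]]])

```text
time_s: 15.55
tcp_pos: [0.5353, -0.0417, 0.0744]
eef_rot: [-179.9, 0.1, -107.8]
contact_force: [-0.2, 3.3, 6.3]
gripper_width: 0.0391
gripper_force: 30.0
```

```bash
python3 st.py
```

```text
15.85 Mz,t6,Fy,yaw [-6.000000e-03  7.500000e-03  3.810300e+00 -1.077724e+02] [0.0199 0.0015 0.2379 0.001 ] j6 -34.3
```

Request:
jog_arm(deltas=[[[-0.3, 0, 0, 0, -0.065], [-0.3, 0, 0, 0, -0.066], [-0.3, 0, 0, 0, -0.065], [-0.3, 0, 0, 0, -0.066], [-0.3, 0, 0, 0, 0], [-0.3, 0, 0, 0, 0]]])

```text
time_s: 16.6
tcp_pos: [0.5354, -0.0417, 0.0745]
eef_rot: [-179.9, 0.1, -122.8]
contact_force: [-0.2, 3.7, 5.4]
gripper_width: 0.0396
gripper_force: 30.0
```

```bash
python3 st.py
```

```text
16.9 Mz,t6,Fy,yaw [-6.600000e-03  7.500000e-03  3.206900e+00 -1.227821e+02] [0.0153 0.0011 0.45   0.0013] j6 -49.3
```

Request:
jog_arm(deltas=[[[-0.3, 0, 0, 0, -0.065], [-0.3, 0, 0, 0, -0.066], [-0.3, 0, 0, 0, -0.065], [-0.3, 0, 0, 0, -0.05], [-0.3, 0, 0, 0, 0], [-0.3, 0, 0, 0, 0]]])

```text
time_s: 17.65
tcp_pos: [0.5355, -0.0417, 0.0744]
eef_rot: [-179.9, 0.1, -136.8]
contact_force: [1.3, 2.7, 5.3]
gripper_width: 0.0388
gripper_force: 30.0
```

```bash
python3 st.py
```

```text
17.95 Mz,t6,Fy,yaw [-2.630000e-02  3.190000e-02  3.472800e+00 -1.368341e+02] [0.0134 0.001  0.4228 0.0011] j6 -63.3
```

Request:
jog_arm(deltas=[[[-0.3, 0, 0, 0, -0.016], [-0.3, 0, 0, 0, 0], [-0.3, 0, 0, 0, 0]]])

```text
time_s: 18.32
tcp_pos: [0.5355, -0.0417, 0.0744]
eef_rot: [-179.9, 0.1, -137.8]
contact_force: [1.4, 3.2, 4.7]
gripper_width: 0.0395
gripper_force: 30.0
```

```bash
python3 st.py
```

```text
18.62 Mz,t6,Fy,yaw [-3.400000e-03  7.100000e-03  3.037900e+00 -1.377487e+02] [0.0188 0.0003 0.258  0.0015] j6 -64.2
```

Request:
jog_arm(deltas=[[[-0.3, 0, 0, 0, -0.065], [-0.3, 0, 0, 0, -0.066], [-0.3, 0, 0, 0, -0.065], [-0.3, 0, 0, 0, -0.036], [-0.3, 0, 0, 0, 0], [-0.3, 0, 0, 0, 0]]])

```text
time_s: 19.38
tcp_pos: [0.5355, -0.0418, 0.0744]
eef_rot: [-180.0, 0.1, -151.0]
contact_force: [0.6, 2.3, 4.9]
gripper_width: 0.0391
gripper_force: 30.0
```

```bash
python3 st.py
```

```text
19.68 Mz,t6,Fy,yaw [-5.90000e-02  4.96000e-02  2.72280e+00 -1.51046e+02] [0.0204 0.0006 0.5298 0.0019] j6 -77.5
```

Request:
jog_arm(deltas=[[[-0.3, 0, 0, 0, -0.015], [-0.3, 0, 0, 0, 0], [-0.3, 0, 0, 0, 0]]])

```text
time_s: 20.05
tcp_pos: [0.5355, -0.0418, 0.0745]
eef_rot: [-180.0, 0.1, -151.9]
contact_force: [0.4, 3.2, 4.8]
gripper_width: 0.0392
gripper_force: 30.0
```

```bash
python3 st.py
```

```text
20.35 Mz,t6,Fy,yaw [-2.500000e-02  2.870000e-02  2.533700e+00 -1.519025e+02] [8.000e-03 2.000e-04 3.621e-01 2.100e-03] j6 -78.4
```

Request:
jog_arm(deltas=[[[-0.3, 0, 0, 0, -0.015], [-0.3, 0, 0, 0, 0], [-0.3, 0, 0, 0, 0]]])

```text
time_s: 20.72
tcp_pos: [0.5355, -0.0418, 0.0744]
eef_rot: [-180.0, 0.1, -152.8]
contact_force: [1.3, 3.1, 4.9]
gripper_width: 0.039
gripper_force: 30.0
```

```bash
python3 st.py
```

```text
21.02 Mz,t6,Fy,yaw [-6.500000e-03  6.200000e-03  2.934900e+00 -1.527708e+02] [3.970e-02 2.000e-04 3.254e-01 1.800e-03] j6 -79.3
```

Request:
jog_arm(deltas=[[[-0.3, 0, 0, 0, -0.065], [-0.3, 0, 0, 0, -0.066], [-0.3, 0, 0, 0, -0.065], [-0.3, 0, 0, 0, -0.036], [-0.3, 0, 0, 0, 0], [-0.3, 0, 0, 0, 0]]])

```text
time_s: 21.78
tcp_pos: [0.5355, -0.0419, 0.0745]
eef_rot: [-180.0, 0.1, -166.1]
contact_force: [1.4, 2.4, 5.0]
gripper_width: 0.0393
gripper_force: 30.0
```

```bash
python3 st.py
```

```text
22.07 Mz,t6,Fy,yaw [-3.370000e-02  4.790000e-02  2.394400e+00 -1.660751e+02] [0.0179 0.0006 0.3708 0.0018] j6 -92.6
```

Request:
jog_arm(deltas=[[[-0.3, 0, 0, 0, -0.015], [-0.3, 0, 0, 0, 0], [-0.3, 0, 0, 0, 0]]])

```text
time_s: 22.45
tcp_pos: [0.5355, -0.0419, 0.0744]
eef_rot: [-180.0, 0.1, -166.9]
contact_force: [2.4, 2.2, 5.2]
gripper_width: 0.0391
gripper_force: 30.0
```

```bash
python3 st.py
```

```text
22.75 Mz,t6,Fy,yaw [-3.270000e-02  1.300000e-02  2.157900e+00 -1.669303e+02] [0.024  0.0002 0.1873 0.0023] j6 -93.4
```

Request:
jog_arm(deltas=[[[-0.3, 0, 0, 0, -0.016], [-0.3, 0, 0, 0, 0], [-0.3, 0, 0, 0, 0]]])

```text
time_s: 23.12
tcp_pos: [0.5355, -0.0419, 0.0744]
eef_rot: [-180.0, 0.1, -167.8]
contact_force: [1.8, 1.7, 5.3]
gripper_width: 0.0395
gripper_force: 30.0
```

```bash
python3 st.py
```

```text
23.43 Mz,t6,Fy,yaw [ 3.530000e-02 -2.700000e-02  2.165800e+00 -1.678423e+02] [1.860e-02 3.000e-04 5.079e-01 1.300e-03] j6 -94.3
```

Request:
jog_arm(deltas=[[[-0.3, 0, 0, 0, -0.025], [-0.3, 0, 0, 0, 0], [-0.3, 0, 0, 0, 0], [-0.3, 0, 0, 0, 0]]])

```text
time_s: 23.92
tcp_pos: [0.5356, -0.0419, 0.0745]
eef_rot: [-180.0, 0.1, -169.3]
contact_force: [1.7, 2.1, 5.1]
gripper_width: 0.0391
gripper_force: 30.0
```

```bash
python3 st.py
```

```text
24.23 Mz,t6,Fy,yaw [ 8.320000e-02 -8.820000e-02  1.977200e+00 -1.692671e+02] [0.0317 0.     0.2824 0.002 ] j6 -95.8
```

Request:
jog_arm(deltas=[[[-0.3, 0, 0, 0, 0.025], [-0.3, 0, 0, 0, 0.15], [-0.3, 0, 0, 0, 0.15], [-0.3, 0, 0, 0, 0.15], [-0.3, 0, 0, 0, 0.15], [-0.3, 0, 0, 0, 0.15], [-0.3, 0, 0, 0, 0.15], [-0.3, 0, 0, 0, 0.148]]])

```text
time_s: 25.22
tcp_pos: [0.5353, -0.0417, 0.0744]
eef_rot: [-179.9, 0.1, -107.5]
contact_force: [-0.3, 4.1, 7.5]
gripper_width: 0.0393
gripper_force: 30.0
```

Request:
jog_arm(deltas=[[[-0.3, 0, 0, 0, 0], [-0.3, 0, 0, 0, 0], [-0.3, 0, 0, 0, 0]]])

```text
time_s: 25.6
tcp_pos: [0.5353, -0.0417, 0.0744]
eef_rot: [-179.9, 0.1, -107.8]
contact_force: [0.6, 4.8, 5.7]
gripper_width: 0.0391
gripper_force: 30.0
```

```bash
python3 st.py
```

```text
25.9 Mz,t6,Fy,yaw [ 1.150000e-02 -4.300000e-03  4.268200e+00 -1.078027e+02] [2.890e-02 1.000e-04 2.257e-01 1.500e-03] j6 -34.3
```

Request:
jog_arm(deltas=[[[0.3, 0, 0, 0, 0], [0.3, 0, 0, 0, 0], [0.3, 0, 0, 0, 0], [0.3, 0, 0, 2, 0], [0.3, 0, 0, 4, 0], [0.3, 0, 0, 4, 0], [0.3, 0, 0, 3, 0]]])

```text
time_s: 26.78
tcp_pos: [0.5344, -0.0422, 0.2054]
eef_rot: [-180.0, 0.0, -107.9]
contact_force: [0.5, 0.4, -0.7]
gripper_width: 0.0572
gripper_force: 0.0
```

Request:
jog_arm(deltas=[[[0.3, 0.3, 5, 0, 0.1], [0.3, 0.3, 5, 0, 0.1], [0.3, 0.3, 4, 0, 0], [0.3, 0, 4, 0, 0], [0.3, 0, 0, 0, 0], [0.3, 0, 0, 0, 0]]])

```text
time_s: 27.52
tcp_pos: [0.543, 0.1377, 0.2035]
eef_rot: [180.0, -0.0, -96.4]
contact_force: [0.5, -0.2, -0.3]
gripper_width: 0.057
gripper_force: 0.0
```

```bash
python3 - <<'E'
from h import *
import pickle
I=r.camera_info("wrist");w=r.capture("wrist");cv2.imwrite("pics/w6.png",w);pickle.dump(I,open("w6.pkl","wb"))
s=r.get_state();print(s["time_s"],s["tcp_pos"],s["eef_rot"][2])
u=np.array([np.cos(np.radians(83.98)),np.sin(np.radians(83.98)),0]);x=np.array([u[1],-u[0],0]);o=np.array([.5321,.0444,0])
for jy,z in((16.2,.029),(24,.040),(134,.040),(134,.018),(-85,.0815)): print(jy,proj(I,o+u*jy/1000+[0,0,z]+(x*.012 if jy<0 else 0)))
cv2.imwrite("pics/c5.png",cv2.resize(w[:300,180:380],(400,600),interpolation=cv2.INTER_CUBIC))
E
```

```text
27.575 [0.5431581 0.1373239 0.2035887] -96.4826685475667
16.2 (np.float64(283.1048444182675), np.float64(115.53625181409147))
24 (np.float64(283.201394983669), np.float64(124.15229896169272))
134 (np.float64(283.92456211925526), np.float64(230.66184046338824))
134 (np.float64(283.80959533043193), np.float64(223.4604544273882))
-85 (np.float64(265.80236542718023), np.float64(-29.16127504913885))
```

View pics/c5.png

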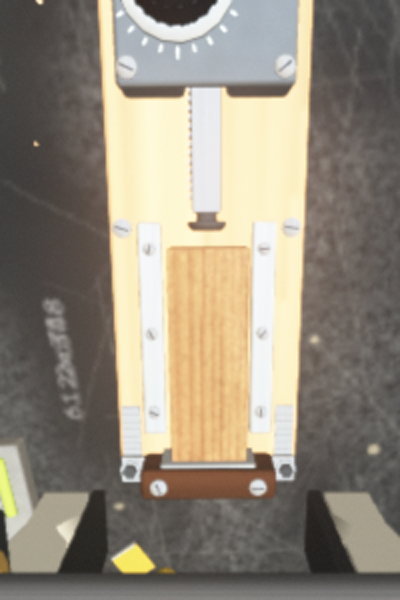

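The close view shows the piece flat between the rails and up against the end block's steel face at row 462. The stop's button is clear of it, at row 229 where four clicks back should put it.

```bash
python3 -c "
from plant import r
print(r.close_job())"
```

```text
the job is handed in; nothing more can be done
None
```

The oak piece lies flat in the channel against the end block, the stop was wound in 9 clicks until it bore on it at an estimated 8 N, then backed off exactly four clicks, and the job was handed in at about 28 s.

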